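# Load the leaning sample chamber and screw on its dome cap

## Task

Put the white-capped vial, cap end outward, all the way down into the leaning metal chamber. Then set the blue dome cap on the chamber's neck, turn it backward (counterclockwise seen from outside) until it drops into the thread start, screw it forward (clockwise) fully home to its stop, and let go. Leave the black-capped vial, the beaker, the flask and the tip box standing where they are.

Things in the scene. Friction and masses are not known exactly. Their poses are not given: they have to be found in the camera images.
- chamber: Grey stand fixed to the worktop (plate 120x100 mm, yaw within 0.35) with a bare-metal chamber leaning 30 degrees, mouth tipped toward the robot at yaw 0. Origin: centre of the mouth's rim, 105 mm above the worktop; z: outward along the axis; y: level. Bore 30.4 mm wide, 33 mm deep. Neck tube 43 mm across, 52 mm over its thread. The stand's grey block begins 38 mm below the rim.
- chamber_floor (a point): Centre of the chamber's inner floor, on the axis 33 mm below the mouth.
- cap_home (a point): Where dome_cap's origin lies when fully home: on the axis, 14 mm below the mouth. From the dropped position, 55 to 73 degrees clockwise (seen from outside) draws the cap the last 2.9 mm down the sloping thread to a hard stop. The neck itself does not turn.
- thread_start (a point): On the axis, 4.7 mm below the mouth: where dome_cap's origin lies with its lugs resting on the thread's flat tops (9.3 mm above home; 2.2 mm more on the narrow stops). Four thread starts, gaps of 29 degrees every 90 degrees at an angle not told. Turned counterclockwise at most 90 degrees the cap drops about 6 mm through them; clockwise, up here, it meets stops.
- dome_cap: Loose blue plastic dome cap, 70 g, standing open end down on the worktop. Origin: centre of its open rim; z toward its closed top. 54 mm high. Skirt 62 mm outside, 56 mm inside, z 0 to 17 mm; above it a ribbed round grip 47 mm across. Four lugs in the skirt every 90 degrees (at its x and y axes), 5 mm wide, z 2 to 5 mm, reach in to 46 mm across. The seat at z 14 mm meets the rim when home.
- cap_top (a point): Centre of the closed top of dome_cap, 54 mm above its origin. The hollow dome takes the end of the vial.
- white_vial: Loose glass vial with a white ribbed screw cap that stays on, 28 mm in diameter, 62 mm high, 22 g; origin at the centre of its underside, z up to its cap (cap 26 mm across, from z 50 to 62 mm). Starts upright on the worktop. In the chamber it sticks out 29 mm.
- vial_top (a point): Centre of the top of white_vial, 62 mm above its origin.
- black_vial: Bystander: same kind of vial with a black cap and bluish content, 28 mm in diameter, 62 mm high, origin under its centre. White and black vial may swap places.
- beaker: Bystander: clear beaker, 53 mm in diameter, 66 mm high, origin under its centre; stands close beside the white vial (centres about 50 mm apart).
- flask: Bystander: conical glass flask with blue screw cap, 69 mm in diameter at the foot, 36 mm at the cap, 123 mm high, origin under its centre; stands close beside the dome cap (centres about 81 mm apart).
- tip_box: Bystander: blue box with white lid, 100 mm along its x, 66 mm along its y, 57 mm high, origin under its centre; stands close on the other side of the dome cap (centres about 79 mm apart).
Things that resemble listed ones, but are neither listed nor needed, are in the scene too. Leave any brown or turquoise look-alike of the white_vial alone.

How it is judged:
By the outcome, as a careful person would: the job done as asked, in the order asked, and still so for the second after the job is handed in, with the robot touching nothing.
It also fails if it takes over 61 s, if anything falls off the work surface, if the arm or the gripper's body presses on something with over 40 N, if the wrist force passes 120 N, or if a joint passes its speed limit or range.

## Robot

A 6-joint arm with a two-finger parallel gripper is mounted at the origin on a cart in front of the work surface, level with it; the furniture and walls round the work are solid. World frame = base frame: x ahead of the robot, y to its left, z up, the work surface at z = 0. Lengths are in mm, angles in rad, forces in N, time in s.
With the tool pointing down it reaches from about 350 to 775 mm from the base axis. Payload 7.3 kg.
Tool frame: the origin (TCP) lies midway between the tips of the shut fingers; the grasp point (between the pads) lies 19 mm behind it; z points along the fingers, y is the line along which they close (so a half turn about z gives the same grasp; the last joint's range is limited). The gripper opens to 92 mm and grips with 3 to 60 N. Pads are 19 mm wide; open, the fingers measure 130 mm over their backs; the gripper's body (75 mm by 190 mm) begins 47 mm behind the grasp point.
Start: joints at [-0.146, 0.342, 1.524, -0, 1.275, -0.146], TCP at [525.019, 0.019, 226.741] pointing down, gripper open.
Joint ranges: [-2.53, 2.53], [-0.77, 2.02], [0.04, 2.7], [-1, 4.14], [0.28, 2.66], [-3.11, 3.11]. Speed limits (rad/s): [2.57, 2.57, 3.14, 3.14, 3.14, 3.14].

## Interface

Orientations are given as [roll, pitch, yaw] about the fixed x, y, z axes, in that order (R = Rz(yaw) Ry(pitch) Rx(roll)).
In Python, from plant import bot gives the robot as it stands. The module is installed in compiled form; this text tells all that it offers.
- The arm moves only by the shell command python3 -m crank 'ROWS' [OPENING]. ROWS is JSON, a list of rows, each a list of 6 numbers: the shift along the tool's x, y, z in m, then the turn, a rotation vector about the tool's x, y, z in rad. In form: [[dx, dy, dz, wx, wy, wz], ...]. A call has 1 to 5 rows; each row shifts and turns the commanded pose from where the row before left it, along the tool's axes as they then stand; what a row does not reach is not made up. A row lasts 1/8 s, in which the tool goes at most 62.5 mm and 10.7 degrees, less where a joint would pass 70% of its speed; a pose out of reach is approached as far as the arm can. A call is refused whole if a number of a shift passes 0.0625 or a number of a turn 0.188, either way. A call with a gripper value outside its range is refused whole. OPENING is the opening in per cent of the stroke, from 0 (shut) to 100 (fully open), set as the call begins (- or left out, the last holds). The fingers move at their own pace and stop on an object; the grip force is fixed at half the most. Time passes only in rows, so rows that do not move let the fingers close. It gives the time, the measured TCP pose, the force, the opening and the grip force at its end, in the units of the state.
- bot.get_obs(): the state, without advancing time (a new reading comes with each control period).
- bot.capture(name): name is "scene" or "side" or "wrist"; returns a dict with "color" (400x640x3 uint8, blue, green, red), "fov_y" (degrees; the focal length in pixels is half the picture's height over the tangent of half this angle, whatever the lens; pixels are square), "cx", "cy" (the principal point, pixels), "k1" (the pictures are not rectified: a ray, as slopes to the right and down, at radius r is drawn at 1 + k1 r^2 times it, then the intrinsics apply), "extrinsics" (4x4, takes a point from world to camera coordinates); the wrist camera has in their place "tool_from_camera" (4x4, takes a point from camera to tool coordinates, whose origin is the TCP and whose axes are the flange's). Camera axes: x right, y up, looking along -z (the intrinsics and any distortion apply to the point x, -y, -z); pixel columns grow to the right and rows downward; lengths in mm; the calibration is good to about 2 mm. A picture is of the moment at which its call begins: read the wrist's pose just before it. There is no depth.
- bot.close_job(): hands the job in; it is judged then, once.
The state is a dict: "time": time; "joint_positions": joint angles; "dq": joint speeds; "tau": joint torques, N m; "tool_pos": TCP position; "tcp_rot": TCP orientation; "contact_force": force on the tool from outside, world axes, zero at the start; "moment": the same for the moment, N m; "grip_width": finger opening in mm; "finger_force": force on a finger pad.
Only numpy, scipy, OpenCV 4.12 (cv2) and the standard library are available. Lean on these libraries where they do the work, as an engineer would, in place of code of your own. Each camera call takes 0.05 s, during which the arm holds its last target. There are 200 camera calls.

## Working session

There is one attempt and no reset: what is moved stays moved. The work goes in short steps, Python scripts to look and compute and a shell command to move; the robot and the scene stay as the last step left them, time stands still between calls to the robot, and variables do not carry over. Pictures are saved under pics/ and viewed, at most 10 in all, crops included, and the job is handed in when it is done.

```bash
mkdir -p pics; cat > h.py <<'E'
import numpy as np, cv2
from scipy.spatial.transform import Rotation as R
from plant import bot
def cam(name):
    o=bot.get_obs(); c=bot.capture(name); h=c["color"].shape[0]
    f=h/2/np.tan(np.radians(c["fov_y"])/2)
    if "extrinsics" in c:
        T=np.linalg.inv(np.array(c["extrinsics"]))
    else:
        W=np.eye(4); W[:3,:3]=R.from_euler("xyz",o["tcp_rot"]).as_matrix(); W[:3,3]=o["tool_pos"]
        T=W@np.array(c["tool_from_camera"])
    return dict(img=np.array(c["color"]),f=f,cx=c["cx"],cy=c["cy"],k1=c["k1"],T=T)
def ray(c,u,v):
    d=np.array([(u-c["cx"])/c["f"],(v-c["cy"])/c["f"]]); s=d.copy()
    for _ in range(30): s=d/(1+c["k1"]*(s@s))
    w=c["T"][:3,:3]@np.array([s[0],-s[1],-1]); return c["T"][:3,3],w/np.linalg.norm(w)
def plane(c,u,v,z):
    o,d=ray(c,u,v); return o+d*(z-o[2])/d[2]
def proj(c,p):
    q=np.linalg.inv(c["T"])@np.append(p,1); s=np.array([q[0],-q[1]])/-q[2]
    s=s*(1+c["k1"]*(s@s)); return s*c["f"]+[c["cx"],c["cy"]]
def cross(rays):
    A=np.zeros((3,3));b=np.zeros(3)
    for o,d in rays:
        M=np.eye(3)-np.outer(d,d);A+=M;b+=M@o
    return np.linalg.solve(A,b)
E
python3 - <<'E'
from h import *
print(bot.get_obs())
for n in ["scene","side","wrist"]:
    c=cam(n); cv2.imwrite(f"pics/{n}0.png",c["img"]); print(n,c["f"],c["cx"],c["cy"],c["k1"],c["T"].round(3).tolist())
E
```

```text
{'time': 0.0, 'joint_positions': array([-1.46018650e-01,  3.42709315e-01,  1.52504053e+00,  7.94209795e-06,
        1.27538563e+00, -1.46023156e-01]), 'dq': array([-0.00074792, -0.00066635,  0.00114479,  0.000973  ,  0.00106451,
        0.00011516]), 'tau': array([ 7.61924657e-04, -4.31245601e+01, -2.44219762e+01,  7.17750052e-02,
        5.59406646e-02, -1.04314388e-04]), 'tool_pos': array([5.24585824e+02, 7.58212487e-02, 2.26043714e+02]), 'tcp_rot': array([-3.14006735e+00, -2.32001888e-04,  1.57079834e+00]), 'contact_force': array([-0.38240835, -0.96075271, -0.38047764]), 'moment': array([-0.05572174, -0.0010018 ,  0.02181686]), 'finger_force': 0.0, 'grip_width': 91.64158727804518}
scene 480.32215776551845 320.8869487924472 198.01771718056435 -0.12111378588849561 [[-0.869, 0.365, -0.333, -39.421], [-0.495, -0.646, 0.582, 879.493], [-0.003, 0.671, 0.742, 1335.291], [0.0, 0.0, 0.0, 1.0]]
side 508.4431094870307 310.7530640005589 197.21169497352932 0.026454519821270072 [[0.958, 0.197, -0.209, 195.441], [-0.286, 0.624, -0.727, -1167.016], [-0.013, 0.757, 0.654, 1043.725], [0.0, 0.0, 0.0, 1.0]]
wrist 302.51132452790165 309.9116143471948 195.63735094444442 -0.05142652276124704 [[1.0, 0.0, 0.001, 525.016], [-0.0, 0.967, 0.253, 67.814], [-0.001, -0.253, 0.967, 385.187], [0.0, 0.0, 0.0, 1.0]]
```

View pics/scene0.png

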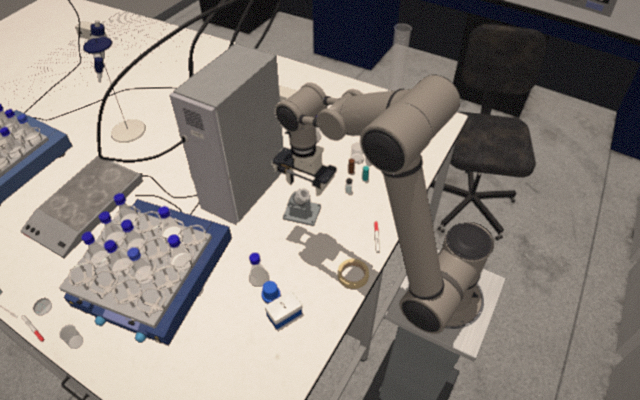

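View pics/side0.png

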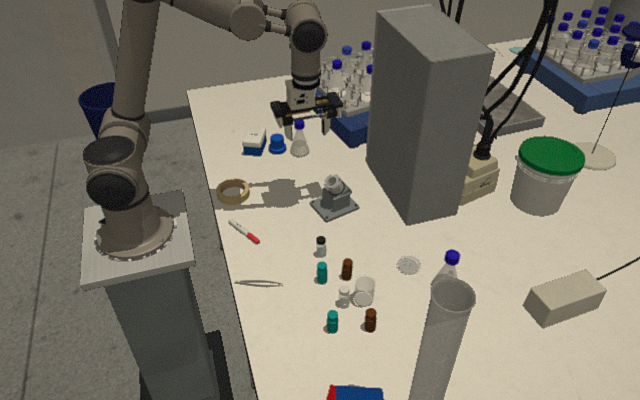

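View pics/wrist0.png

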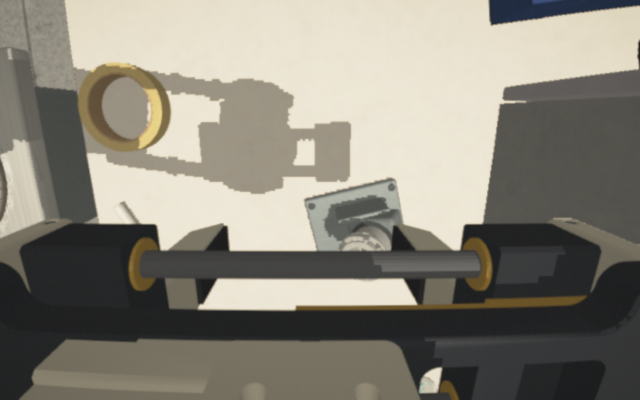

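```bash
python3 - <<'E'
from h import *
c=cam("side"); s=cam("scene")
for n,u,v,z in [("whitevial cap",345,290,60),("blackcap",320,239,60),("beaker top",365,283,66),("mouth",333,182,105),("domecap top",278,137,54),("flask cap",299,124,123),("tipbox",255,137,57)]:
    print(n,plane(c,u,v,z).round())
for n,u,v,z in [("domecap top",270,287,54),("flask cap",255,257,123),("white?",349,182,60),("mouth",303,194,105)]:
    print("scene",n,plane(s,u,v,z).round())
crop=np.hstack([cv2.resize(c["img"][225:345,290:410],None,fx=4,fy=4,interpolation=cv2.INTER_CUBIC)[:, :400], cv2.resize(s["img"][130:210,330:380],None,fx=6,fy=6,interpolation=cv2.INTER_CUBIC)])
cv2.imwrite("pics/crop1.png",crop)
E
```

```text
whitevial cap [ 490. -429.   60.]
blackcap [ 484. -245.   60.]
beaker top [ 542. -428.   66.]
mouth [577. -77. 105.]
domecap top [495. 273.  54.]
flask cap [559. 226. 123.]
tipbox [418. 293.  57.]
scene domecap top [490. 274.  54.]
scene flask cap [561. 241. 123.]
scene white? [ 483. -242.   60.]
scene mouth [577. -72. 105.]
```

View pics/crop1.png

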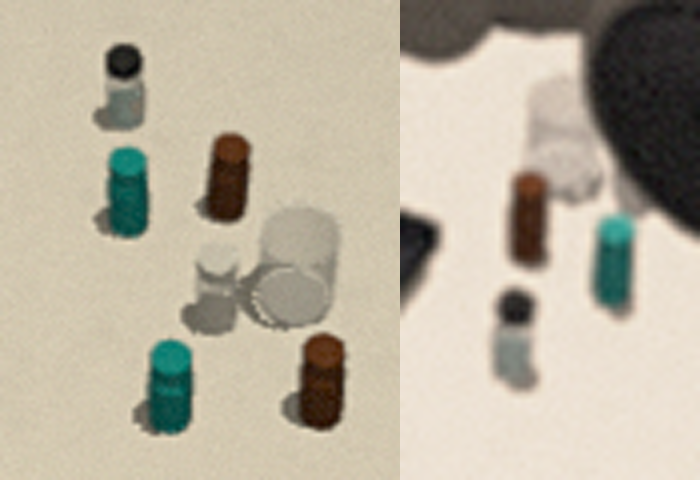

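```bash
cat >> h.py <<'E'
from scipy.linalg import logm,expm
def pose(p,rv):
    M=np.eye(4); M[:3,:3]=rv; M[:3,3]=p; return M
def cur():
    o=bot.get_obs(); return pose(o["tool_pos"],R.from_euler("xyz",o["tcp_rot"]).as_matrix())
def tilt(yaw,t,spin=0): # tool pointing down, tilted: axis leaning back by t toward robot-yaw direction, spin about outward axis
    return (R.from_euler("z",yaw)*R.from_euler("y",-t)*R.from_euler("z",spin)*R.from_euler("x",np.pi)).as_matrix()
def go(p,Rg,N):
    D=np.linalg.inv(cur())@pose(p,Rg)
    print("shift",(D[:3,3]/1000).round(4),"turn",R.from_matrix(D[:3,:3]).as_rotvec().round(3))
    M=np.real(expm(logm(D)/N)); print(N,"x row",(M[:3,3]/1000).round(4).tolist(),R.from_matrix(M[:3,:3]).as_rotvec().round(4).tolist())
E
python3 - <<'E'
from h import *
go([400,-430,226],tilt(0,0),10)
E
```

```text
shift [-0.43   -0.1249  0.0005] turn [-1.000e-03  0.000e+00  1.571e+00]
10 x row [-0.0453, 0.0205, 0.0] [-0.0001, 0.0, 0.1571]
```

```bash
R='[-0.0453,0.0205,0,0,0,0.157]'; python3 -m crank '[[-0.0453,0.0205,0,0,0,0.157],[-0.0453,0.0205,0,0,0,0.157],[-0.0453,0.0205,0,0,0,0.157],[-0.0453,0.0205,0,0,0,0.157],[-0.0453,0.0205,0,0,0,0.157]]' 60; python3 -m crank '[[-0.0453,0.0205,0,0,0,0.157],[-0.0453,0.0205,0,0,0,0.157],[-0.0453,0.0205,0,0,0,0.157],[-0.0453,0.0205,0,0,0,0.157],[-0.0453,0.0205,0,0,0,0.157]]';python3 -m crank '[[0,0,0,0,0,0],[0,0,0,0,0,0]]'
python3 - <<'E'
from h import *
go([400,-430,226],tilt(0,0),1)
c=cam("wrist"); cv2.imwrite("pics/w1.png",c["img"])
E
```

```text
time: 0.88
tool_pos: [551.8, -242.6, 226.3]
tcp_rot: [-3.141, -0.0, 0.781]
contact_force: [-0.1, 0.8, -0.5]
grip_width: 55.5
finger_force: 0.0
time: 1.5
tool_pos: [399.2, -431.7, 226.3]
tcp_rot: [-3.141, 0.0, -0.005]
contact_force: [0.3, 0.3, -0.1]
grip_width: 55.3
finger_force: 0.0
time: 1.75
tool_pos: [400.7, -430.3, 226.7]
tcp_rot: [-3.141, -0.0, 0.001]
contact_force: [0.4, -0.0, -1.0]
grip_width: 55.1
finger_force: 0.0
shift [-0.0007 -0.0003  0.0007] turn [-0.    -0.     0.001]
1 x row [-0.0007, -0.0003, 0.0007] [-0.0004, -0.0003, 0.0014]
```

View pics/w1.png

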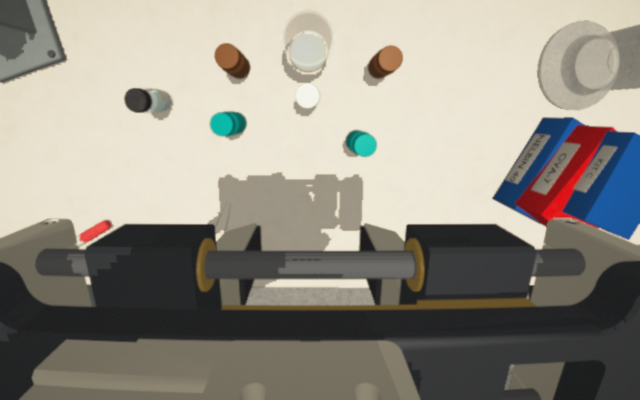

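White-capped vial at (307,96), right beside the beaker (308,50); black vial at (138,100); brown (232,60),(387,61) and turquoise (228,124),(362,143) look-alikes. The white cap with clear body next to the beaker matches, already confirmed in the crop above.

```bash
cat >> h.py <<'E'
def whiteblob(c,box,lo):
    x0,y0,x1,y1=box; g=c["img"][y0:y1,x0:x1].min(axis=2)
    m=(g>lo).astype(np.uint8); n,l,s,cen=cv2.connectedComponentsWithStats(m)
    i=1+np.argmax(s[1:,4]); return cen[i]+[x0,y0],s[i]
E
python3 - <<'E'
from h import *
c=cam("wrist"); print(c["img"][90:103,307].tolist()[::4], c["img"][96,285].tolist())
for lo in (215,225,235,240):print(lo,whiteblob(c,(290,80,325,112),lo))
for n,u,v,z in [("white",307,96,62),("beaker",307,33,66),("bk foot",308,52,0),("turq",364,144,62),("turq2",222,124,62),("br",229,56,62),("br2",390,58,62)]: print(n,plane(c,u,v,z).round(1))
E
```

```text
[[235, 244, 244], [237, 244, 244], [236, 244, 244], [235, 244, 244]] [213, 230, 236]
215 (array([307.6494382 ,  95.32359551]), array([  6,   4,  24,  24, 445], dtype=int32))
225 (array([307.74623116,  95.46231156]), array([  7,   4,  22,  23, 398], dtype=int32))
235 (array([309.38743455,  92.85863874]), array([  9,   5,  19,  21, 191], dtype=int32))Traceback (most recent call last):
  File "<stdin>", line 3, in <module>
  File "h.py", line 41, in whiteblob
    i=1+np.argmax(s[1:,4]); return cen[i]+[x0,y0],s[i]
        ~~~~~~~~~^^^^^^^^^
    return _wrapfunc(a, 'argmax', axis=axis, out=out, **kwds)
    return bound(*args, **kwds)
ValueError: attempt to get argmax of an empty sequence
```

```bash
python3 - <<'E'
from h import *
c=cam("wrist")
for n,u,v,z in [("white",307.7,95.5,62),("beaker",307,33,66),("bk foot",308,52,0),("turq",364,144,62),("turq2",222,124,62),("br",229,56,62),("br2",390,58,62)]: print(n,plane(c,u,v,z).round(1))
p=plane(c,307.7,95.5,62)
go([p[0],p[1],110],tilt(0,0),3)
E
```

```text
white [ 490.8 -427.4   62. ]
beaker [ 549.1 -426.7   66. ]
bk foot [ 544.6 -427.2    0. ]
turq [ 441.7 -487.2   62. ]
turq2 [ 462.3 -337.5   62. ]
br [ 529.1 -348.6   62. ]
br2 [ 527.6 -509.8   62. ]
shift [ 0.0892 -0.002   0.1167] turn [-0.    -0.     0.003]
3 x row [0.0297, -0.0007, 0.0389] [-0.0001, -0.0001, 0.001]
```

```bash
python3 -m crank '[[0.045,-0.001,0.03,0,0,0],[0.0442,-0.001,0.03,0,0,0.003],[0,0,0.057,0,0,0],[0,0,0.0,0,0,0]]' 52
python3 -m crank '[[0,0,0.05,0,0,0],[0,0,0.0227,0,0,0],[0,0,0,0,0,0],[0,0,0,0,0,0]]' 
python3 -m crank '[[0,0,0,0,0,0],[0,0,0,0,0,0],[0,0,0,0,0,0],[0,0,0,0,0,0]]' 10
```

```text
time: 2.4
tool_pos: [488.6, -424.9, 104.9]
tcp_rot: [-3.134, 0.007, 0.001]
contact_force: [-0.3, -0.3, 0.4]
grip_width: 47.8
finger_force: 0.0
time: 2.9
tool_pos: [490.9, -429.7, 40.0]
tcp_rot: [3.138, -0.003, -0.002]
contact_force: [-0.2, -0.2, -0.0]
grip_width: 47.8
finger_force: 0.0
time: 3.4
tool_pos: [490.1, -428.8, 37.8]
tcp_rot: [3.141, -0.001, -0.002]
contact_force: [0.7, 0.3, 4.2]
grip_width: 25.3
finger_force: 30.0
```

```bash
python3 -m crank '[[0,0,-0.05,0,0,0],[0,0,-0.0625,0,0,0],[0,0,-0.0625,0,0,0],[0,0,0,0,0,0]]' 
python3 - <<'E'
from h import *
Rg=tilt(0.2,np.pi/6); n=-Rg[:,2]
go(np.array([577,-75,105])+140*n-85*Rg[:,0],Rg,8)
E
```

```text
time: 3.9
tool_pos: [491.5, -430.3, 218.4]
tcp_rot: [3.133, -0.008, -0.002]
contact_force: [0.0, -0.2, -0.9]
grip_width: 25.0
finger_force: 30.0
shift [-0.0562 -0.3269  0.0314] turn [ 0.062  0.515 -0.195]
8 x row [-0.0044, -0.0413, 0.0036] [0.0077, 0.0644, -0.0244]
```

```bash
python3 -m crank '[[-0.0044,-0.0413,0.0036,0.0077,0.0644,-0.0244],[-0.0044,-0.0413,0.0036,0.0077,0.0644,-0.0244],[-0.0044,-0.0413,0.0036,0.0077,0.0644,-0.0244],[-0.0044,-0.0413,0.0036,0.0077,0.0644,-0.0244]]' 
python3 -m crank '[[-0.0044,-0.0413,0.0036,0.0077,0.0644,-0.0244],[-0.0044,-0.0413,0.0036,0.0077,0.0644,-0.0244],[-0.0044,-0.0413,0.0036,0.0077,0.0644,-0.0244],[-0.0044,-0.0413,0.0036,0.0077,0.0644,-0.0244]]' 
python3 -m crank '[[0,0,0,0,0,0],[0,0,0,0,0,0],[0,0,0,0,0,0]]' 
python3 - <<'E'
from h import *
c=cam("wrist"); cv2.imwrite("pics/w2.png",c["img"]); np.save("w2.npy",c,allow_pickle=True)
E
```

```text
time: 4.4
tool_pos: [467.0, -262.0, 196.1]
tcp_rot: [-3.122, -0.259, 0.094]
contact_force: [0.2, 0.2, 0.4]
grip_width: 24.9
finger_force: 30.0
time: 4.9
tool_pos: [432.8, -99.8, 179.6]
tcp_rot: [-3.13, -0.518, 0.194]
contact_force: [-0.1, 0.9, -1.0]
grip_width: 24.7
finger_force: 30.0
time: 5.28
tool_pos: [434.7, -102.5, 180.9]
tcp_rot: [-3.132, -0.518, 0.194]
contact_force: [0.5, 0.4, -1.4]
grip_width: 24.8
finger_force: 30.0
```

View pics/w2.png

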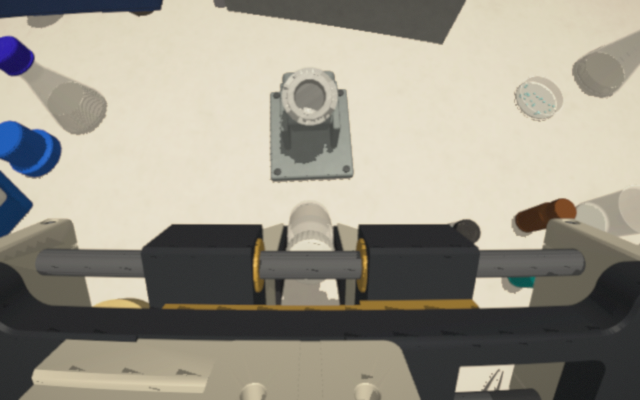

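```bash
python3 - <<'E'
from h import *
c=np.load("w2.npy",allow_pickle=True).item()
for z in (5,10):
  b=[plane(c,u,v,z)[:2] for u,v in [(275,96),(343,92),(279,170),(346.5,168.5)]]
  for i,j in [(1,0),(3,2)]: d=b[j]-b[i]; print("y-ish",np.linalg.norm(d).round(1),(np.arctan2(d[1],d[0])-np.pi/2).round(3))
  for i,j in [(0,2),(1,3)]: d=b[i]-b[j]; print("x-ish",np.linalg.norm(d).round(1),np.arctan2(d[1],d[0]).round(3))
a=cv2.resize(c["img"][60:190,265:355],None,fx=4.5,fy=4.5,interpolation=cv2.INTER_CUBIC)
b=cv2.resize(c["img"][190:290,280:340],None,fx=5.85,fy=5.85,interpolation=cv2.INTER_CUBIC)
cv2.imwrite("pics/w2c.png",np.hstack([a,b[:a.shape[0]]]) if b.shape[0]>=a.shape[0] else np.hstack([a[:b.shape[0]],b]))
E
```

```text
y-ish 89.8 0.261
y-ish 82.4 0.219
x-ish 103.8 0.278
x-ish 107.3 0.208
y-ish 88.5 0.261
y-ish 81.2 0.219
x-ish 102.3 0.278
x-ish 105.8 0.208
```

View pics/w2c.png

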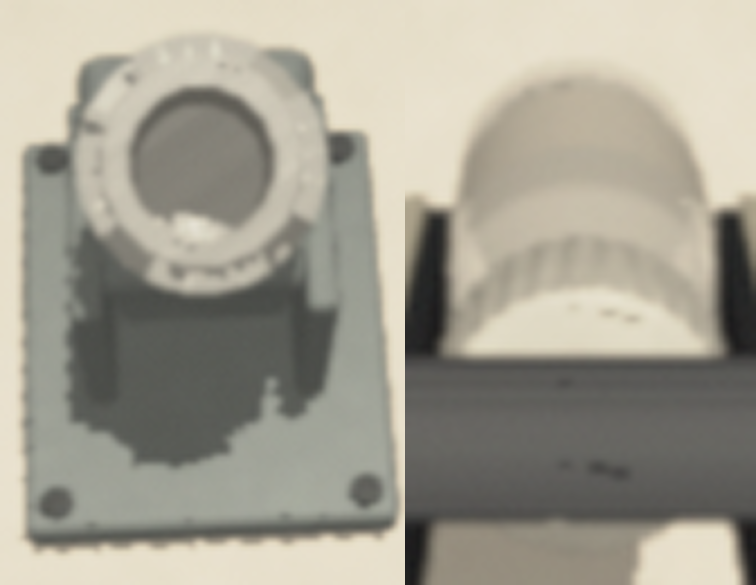

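```bash
python3 - <<'E'
from h import *
c=np.load("w2.npy",allow_pickle=True).item()
P=lambda x,y,z:plane(c,265+(x+.5)/4.5-.5,60+(y+.5)/4.5-.5,z)[:2]
for z in (8,):
  q=[P(25,150,z),P(28,540,z),P(362,135,z),P(396,522,z)]
  an=lambda d:np.arctan2(d[1],d[0]).round(3)
  print("left",an(q[0]-q[1]),"right",an(q[2]-q[3]),"bottom",an(q[1]-q[3])-np.pi/2, np.linalg.norm(q[1]-q[3]))
o=R.from_euler("xyz",[-3.14006735,-0.000232,1.57079834]).as_matrix()
g=c["img"].astype(np.float32).mean(axis=2); g=cv2.GaussianBlur(g,(3,3),0.7)
def edge(cx,cy,r0,r1,sign):
    out=[]
    for a in np.radians(np.arange(0,360,10)):
        r=np.arange(r0,r1,.25); x=(cx+r*np.cos(a)).astype(np.float32); y=(cy+r*np.sin(a)).astype(np.float32)
        p=cv2.remap(g,x[None],y[None],cv2.INTER_LINEAR)[0]; d=np.gradient(p)*sign; i=d.argmax()
        out.append((np.degrees(a),r[i],x[i],y[i],d[i]))
    return np.array(out)
E1=edge(309.5,95,12,20,1); print(E1[:,[0,1,4]].round(1).tolist())
ok=E1[:,4]>4; print(ok.sum(),cv2.fitEllipse(E1[ok][:,2:4].astype(np.float32)))
up=E1[ok&((E1[:,0]>=160)|(E1[:,0]<=20))]
A=np.c_[2*up[:,2],2*up[:,3],np.ones(len(up))]; s=np.linalg.lstsq(A,(up[:,2:4]**2).sum(1),rcond=None)[0]; print("circle upper",s[:2],np.sqrt(s[2]+s[:2]@s[:2]))
E
```

```text
left 0.242 right 0.243 bottom 0.2472036732051035 98.31976231835824
[[0.0, 15.8, 7.8], [10.0, 16.2, 8.0], [20.0, 16.2, 6.7], [30.0, 16.2, 6.1], [40.0, 16.8, 5.8], [50.0, 16.8, 5.3], [60.0, 17.2, 4.7], [70.0, 15.5, 3.9], [80.0, 13.8, 5.6], [90.0, 12.0, 7.8], [100.0, 12.5, 8.6], [110.0, 12.2, 6.4], [120.0, 15.2, 4.5], [130.0, 16.5, 5.6], [140.0, 16.8, 5.8], [150.0, 16.8, 5.4], [160.0, 17.0, 6.1], [170.0, 16.5, 6.7], [180.0, 16.0, 6.4], [190.0, 16.5, 7.1], [200.0, 16.2, 8.0], [210.0, 16.2, 8.5], [220.0, 16.0, 8.3], [230.0, 16.5, 8.8], [240.0, 16.2, 8.7], [250.0, 16.2, 9.2], [260.0, 16.5, 9.3], [270.0, 16.2, 9.5], [280.0, 16.5, 8.7], [290.0, 16.0, 8.6], [300.0, 16.0, 8.8], [310.0, 16.0, 8.7], [320.0, 15.8, 8.4], [330.0, 16.0, 8.6], [340.0, 16.0, 8.4], [350.0, 16.2, 7.9]]
35 ((309.4288635253906, 94.44612884521484), (30.81382942199707, 33.3190803527832), 100.32306671142578)
circle upper [309.30643802  95.12080842] 16.2743677438685
```

```bash
python3 - <<'E'
from h import *
c=np.load("w2.npy",allow_pickle=True).item()
m=plane(c,309.3,95.3,105); print("mouth",m.round(1))
C=cur()
for L in (37,36):
  for dx in (0,2):
    t=lambda p:proj(c,(C@np.append(p,1))[:3]).round(1)
    a=np.linspace(0,2*np.pi,60)
    q=np.array([t([dx+14*np.cos(k),14*np.sin(k),L]) for k in a]); print(L,dx,"foot bbox",q.min(0),q.max(0), "cap 50", t([dx,13,L-50]),t([dx,-13,L-50]))
Rg=tilt(.243,np.pi/6); n=-Rg[:,2]
# foot 12 mm above the rim
go(m+(12+37)*n,Rg,4)
g=c["img"].astype(int).mean(axis=2); print(g[192:212,310].round().tolist()); print(g[222,280:296].round().tolist(),g[222,325:340].round().tolist())
E
```

```text
mouth [576.4 -72.9 105. ]
37 0 foot bbox [289.  200.5] [329.9 239.2] cap 50 [334.1 251.8] [284.6 251.8]
37 2 foot bbox [289.  197.7] [329.9 236.6] cap 50 [334.2 248.3] [284.5 248.3]
36 0 foot bbox [288.9 200.9] [330.  239.8] cap 50 [334.3 252.6] [284.4 252.6]
36 2 foot bbox [288.9 198.1] [330.  237.1] cap 50 [334.3 249.1] [284.4 249.1]
shift [0.088  0.0005 0.0886] turn [ 0.014  0.005 -0.042]
4 x row [0.022, 0.0006, 0.0222] [0.0035, 0.0013, -0.0106]
[220.0, 220.0, 220.0, 220.0, 221.0, 221.0, 221.0, 218.0, 211.0, 205.0, 195.0, 182.0, 176.0, 175.0, 175.0, 175.0, 174.0, 175.0, 175.0, 175.0]
[214.0, 212.0, 212.0, 214.0, 217.0, 219.0, 219.0, 216.0, 201.0, 169.0, 147.0, 147.0, 151.0, 155.0, 158.0, 159.0] [162.0, 161.0, 160.0, 157.0, 154.0, 162.0, 195.0, 215.0, 220.0, 219.0, 220.0, 217.0, 214.0, 213.0, 214.0]
```

```bash
python3 -m crank '[[0.022,0.0006,0.0222,0.0035,0.0013,-0.0106],[0.022,0.0006,0.0222,0.0035,0.0013,-0.0106],[0.022,0.0006,0.0222,0.0035,0.0013,-0.0106],[0.022,0.0006,0.0222,0.0035,0.0013,-0.0106],[0,0,0,0,0,0]]' 
python3 -m crank '[[0,0,0,0,0,0],[0,0,0,0,0,0]]' 
python3 - <<'E'
from h import *
m=np.array([576.4,-72.9,105]);Rg=tilt(.243,np.pi/6); n=-Rg[:,2]
go(m+49*n,Rg,1)
s=cam("side"); cv2.imwrite("pics/s3.png",cv2.resize(s["img"][100:240,270:400],None,fx=4,fy=4,interpolation=cv2.INTER_CUBIC))
E
```

```text
time: 5.95
tool_pos: [553.5, -77.7, 146.5]
tcp_rot: [-3.141, -0.523, 0.244]
contact_force: [0.4, 0.6, -0.9]
grip_width: 24.9
finger_force: 30.0
time: 6.2
tool_pos: [551.6, -78.1, 147.5]
tcp_rot: [-3.141, -0.523, 0.243]
contact_force: [-0.5, 0.6, 0.3]
grip_width: 24.6
finger_force: 30.0
shift [0.0006 0.001  0.0005] turn [-0.  0. -0.]
1 x row [0.0006, 0.001, 0.0005] [-0.0004, 0.0002, -0.0003]
```

View pics/s3.png

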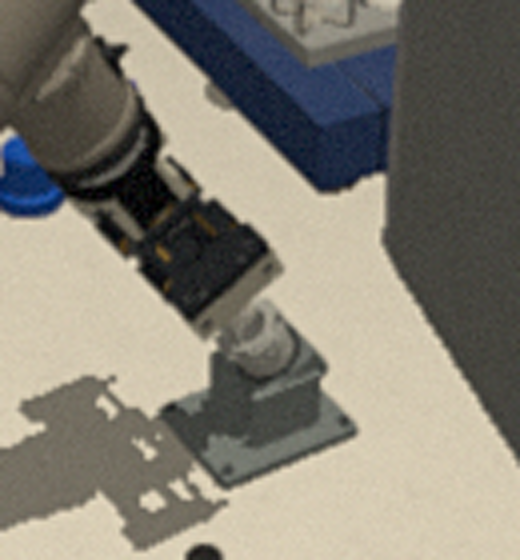

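The side view shows the vial foot above the mouth (crop ~(262,330)), in line with the chamber axis. I'll insert it now in small steps.

```bash
python3 -m crank '[[0.0006,0.001,0.006,0,0,0],[0,0,0.005,0,0,0],[0,0,0.003,0,0,0],[0,0,0,0,0,0]]' 
python3 -m crank '[[0,0,0.003,0,0,0],[0,0,0.003,0,0,0],[0,0,0,0,0,0]]' 
python3 - <<'E'
from h import *
m=np.array([576.4,-72.9,105]);Rg=tilt(.243,np.pi/6); n=-Rg[:,2]
go(m+4*n,Rg,1); o=bot.get_obs(); print(Rg.T@o["contact_force"])
E
```

```text
time: 6.75
tool_pos: [559.5, -76.7, 135.0]
tcp_rot: [-3.141, -0.523, 0.243]
contact_force: [0.6, -0.3, -1.4]
grip_width: 25.2
finger_force: 30.0
time: 7.12
tool_pos: [562.6, -76.0, 130.1]
tcp_rot: [-3.141, -0.523, 0.243]
contact_force: [-0.6, 0.3, -1.1]
grip_width: 25.0
finger_force: 30.0
shift [-0.0003  0.0003  0.0248] turn [-0.001  0.     0.   ]
1 x row [-0.0003, 0.0003, 0.0248] [-0.0011, 0.0004, 0.0003]
[-1.00233911 -0.4359056   0.69159597]
```

```bash
python3 -m crank '[[0,0,0.008,0,0,0],[0,0,0.007,0,0,0],[0,0,0.005,0,0,0],[0,0,0,0,0,0]]' 
python3 -m crank '[[0,0,0.002,0,0,0],[0,0,0.001,0,0,0],[0,0,0,0,0,0]]' 
python3 - <<'E'
from h import *
m=np.array([576.4,-72.9,105]);Rg=tilt(.243,np.pi/6); n=-Rg[:,2]
go(m+4*n,Rg,1); o=bot.get_obs(); print(Rg.T@o["contact_force"])
E
```

```text
time: 7.62
tool_pos: [572.3, -73.5, 112.5]
tcp_rot: [-3.14, -0.523, 0.243]
contact_force: [-0.7, -0.5, -0.1]
grip_width: 25.0
finger_force: 30.0
time: 8.0
tool_pos: [573.7, -73.3, 110.4]
tcp_rot: [-3.141, -0.523, 0.243]
contact_force: [-1.0, -0.7, -2.3]
grip_width: 25.1
finger_force: 30.0
shift [-0.0003  0.0002  0.002 ] turn [-0.001  0.     0.   ]
1 x row [-0.0003, 0.0002, 0.002] [-0.0008, 0.0002, 0.0003]
[-2.11506186  0.43480552  1.41994645]
```

```bash
for i in 1; do python3 -m crank '[[0,0,0.0015,0,0,0],[0,0,0,0,0,0]]'; python3 -m crank '[[0,0,0.001,0,0,0],[0,0,0,0,0,0]]';  python3 -m crank '[[0,0,0.001,0,0,0],[0,0,0,0,0,0]]'; done
python3 - <<'E'
from h import *
m=np.array([576.4,-72.9,105]);Rg=tilt(.243,np.pi/6); n=-Rg[:,2]
go(m+4*n,Rg,1); o=bot.get_obs(); print(Rg.T@o["contact_force"])
E
```

```text
time: 8.25
tool_pos: [574.0, -73.2, 109.9]
tcp_rot: [-3.142, -0.524, 0.244]
contact_force: [-10.8, -2.5, 10.8]
grip_width: 24.6
finger_force: 30.0
time: 8.5
tool_pos: [574.2, -73.2, 109.8]
tcp_rot: [3.141, -0.525, 0.244]
contact_force: [-19.5, -2.9, 18.8]
grip_width: 25.0
finger_force: 30.0
time: 8.75
tool_pos: [574.6, -73.1, 109.4]
tcp_rot: [3.141, -0.525, 0.245]
contact_force: [-22.5, -4.4, 24.8]
grip_width: 25.1
finger_force: 30.0
shift [-0.0007  0.0003  0.0007] turn [-0.    -0.001  0.002]
1 x row [-0.0007, 0.0003, 0.0007] [-0.0, -0.0015, 0.0015]
[ -7.46896513  -1.13581092 -32.90467675]
```

```bash
python3 -m crank '[[0,0,0,0,0,0],[0,0,0,0,0,0],[0,0,0,0,0,0]]' 50; python3 -m crank '[[0,0,-0.03,0,0,0],[0,0,-0.0625,0,0,0],[0,0,-0.03,0,0,0]]' 100
python3 - <<'E'
from h import *
Rg=tilt(-0.4,0); p=np.array([492,273,240])-85*Rg[:,0]; p[2]=250
go(p,Rg,8)
E
```

```text
time: 9.12
tool_pos: [575.6, -72.9, 107.3]
tcp_rot: [-3.141, -0.524, 0.243]
contact_force: [1.5, 0.2, -0.2]
grip_width: 45.2
finger_force: 0.0
time: 9.5
tool_pos: [515.7, -88.2, 215.6]
tcp_rot: [3.14, -0.525, 0.244]
contact_force: [0.5, 0.5, 0.2]
grip_width: 71.4
finger_force: 0.0
shift [ 0.0141 -0.4072 -0.0322] turn [-0.168 -0.507  0.629]
8 x row [-0.0135, -0.0498, -0.0072] [-0.0209, -0.0634, 0.0786]
```

```bash
python3 -m crank '[[-0.0135,-0.0498,-0.0072,-0.0209,-0.0634,0.0786],[-0.0135,-0.0498,-0.0072,-0.0209,-0.0634,0.0786],[-0.0135,-0.0498,-0.0072,-0.0209,-0.0634,0.0786],[-0.0135,-0.0498,-0.0072,-0.0209,-0.0634,0.0786]]' 
python3 -m crank '[[-0.0135,-0.0498,-0.0072,-0.0209,-0.0634,0.0786],[-0.0135,-0.0498,-0.0072,-0.0209,-0.0634,0.0786],[-0.0135,-0.0498,-0.0072,-0.0209,-0.0634,0.0786],[-0.0135,-0.0498,-0.0072,-0.0209,-0.0634,0.0786]]' 
python3 -m crank '[[0,0,0,0,0,0],[0,0,0,0,0,0],[0,0,0,0,0,0]]' 
python3 - <<'E'
from h import *
c=cam("wrist"); cv2.imwrite("pics/w4.png",c["img"]); np.save("w4.npy",c,allow_pickle=True)
E
```

```text
time: 10.0
tool_pos: [440.5, 75.5, 219.5]
tcp_rot: [-3.09, -0.292, -0.044]
contact_force: [0.1, -0.2, -0.9]
grip_width: 91.9
finger_force: 0.0
time: 10.5
tool_pos: [412.1, 280.4, 246.2]
tcp_rot: [-3.126, -0.025, -0.351]
contact_force: [1.3, 0.1, 0.7]
grip_width: 91.8
finger_force: 0.0
time: 10.88
tool_pos: [412.5, 277.1, 245.7]
tcp_rot: [-3.125, -0.027, -0.35]
contact_force: [-0.6, 1.0, 0.0]
grip_width: 91.7
finger_force: 0.0
```

View pics/w4.png

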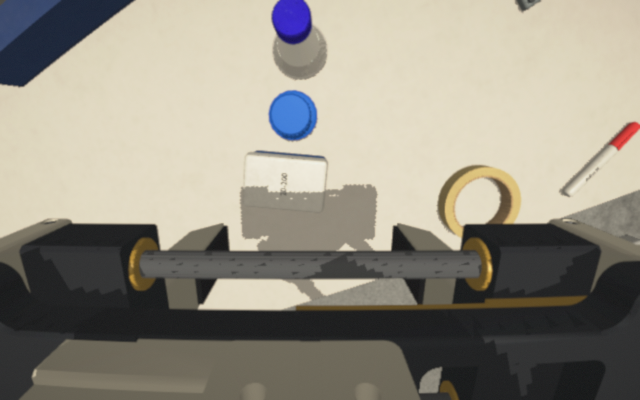

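```bash
python3 - <<'E'
from h import *
c=np.load("w4.npy",allow_pickle=True).item()
h=cv2.cvtColor(c["img"],cv2.COLOR_BGR2HSV)
m=cv2.inRange(h,(98,120,80),(118,255,255)); m[:,:240]=0;m[:,350:]=0;m[:80]=0;m[148:]=0
ct=max(cv2.findContours(m,cv2.RETR_EXTERNAL,cv2.CHAIN_APPROX_NONE)[0],key=cv2.contourArea)
(e,ax,an)=cv2.fitEllipse(ct); print(e,ax,an, cv2.minEnclosingCircle(ct))
print(h[115,266:322,2].tolist()); print(h[88:142,293,2].tolist())
for z in (17,54): print(z,plane(c,*e,z).round(1))
print("flask",plane(c,291,20,123).round(),plane(c,300,50,0).round(),"box",plane(c,286,181,57).round())
E
```

```text
(292.48309326171875, 114.9805679321289) (46.032020568847656, 48.28386306762695) 169.2402801513672 ((292.510986328125, 114.8956069946289), 24.52296257019043)
[226, 217, 189, 183, 179, 189, 209, 216, 217, 217, 217, 217, 217, 217, 217, 218, 218, 218, 219, 219, 218, 219, 218, 219, 218, 219, 219, 219, 219, 220, 219, 219, 219, 219, 219, 219, 219, 219, 219, 219, 219, 218, 210, 178, 160, 180, 201, 207, 205, 197, 187, 191, 223, 228, 228, 228]
[226, 208, 194, 200, 201, 192, 188, 204, 217, 219, 220, 220, 220, 219, 220, 219, 219, 219, 219, 218, 219, 219, 219, 219, 219, 219, 219, 219, 219, 219, 218, 218, 219, 219, 218, 218, 218, 218, 218, 217, 217, 217, 218, 217, 212, 183, 157, 144, 130, 124, 139, 145, 145, 186]
17 [493.2 274.9  17. ]
54 [491.2 272.8  54. ]
flask [563. 242. 123.] [565. 239.   0.] box [423. 306.  57.]
```

```bash
python3 - <<'E'
from h import *
c=np.load("w4.npy",allow_pickle=True).item()
print(plane(c,289.8,113.7,54).round(1),plane(c,292.5,114.9,17).round(1),plane(c,292.5,114.9,10).round(1))
p=np.array([492.5,275.5,0]); f=np.array([564,240.5]); b=np.array([423,306])
d=f-b; print(np.arctan2(d[1],d[0]))
yaw=-0.42
go([p[0],p[1],140],tilt(yaw,0),4)
E
```

```text
[493.5 275.1  54. ] [493.3 274.8  17. ] [493.7 275.2  10. ]
-0.4348785701832128
shift [ 0.0726 -0.0241  0.1084] turn [-0.018 -0.027  0.07 ]
4 x row [0.0183, -0.0067, 0.0269] [-0.0044, -0.0067, 0.0174]
```

```bash
python3 -m crank '[[0.0185,-0.0067,0.0269,-0.0044,-0.0067,0.0198],[0.0185,-0.0067,0.0269,-0.0044,-0.0067,0.0198],[0.0185,-0.0067,0.0269,-0.0044,-0.0067,0.0198],[0.0185,-0.0067,0.0269,-0.0044,-0.0067,0.0198],[0,0,0,0,0,0]]' 
python3 -m crank '[[0,0,0,0,0,0]]'
python3 - <<'E'
from h import *
go([493.4,275,22],tilt(-.43,0),3)
E
```

```text
time: 11.55
tool_pos: [493.4, 274.5, 138.0]
tcp_rot: [3.139, 0.003, -0.43]
contact_force: [-0.4, -0.5, -0.5]
grip_width: 91.7
finger_force: 0.0
time: 11.68
tool_pos: [493.3, 275.8, 140.8]
tcp_rot: [-3.141, -0.0, -0.429]
contact_force: [0.4, 0.1, -0.1]
grip_width: 91.8
finger_force: 0.0
shift [0.0004 0.0008 0.1188] turn [-0.001 -0.     0.001]
3 x row [0.0001, 0.0003, 0.0396] [-0.0003, -0.0, 0.0005]
```

```bash
python3 -m crank '[[0.0003,0.0006,0.045,0,0,0],[0,0,0.045,0,0,0],[0,0,0.028,0,0,0],[0,0,0,0,0,0],[0,0,0,0,0,0]]' 
python3 -m crank '[[0,0,0,0,0,0],[0,0,0,0,0,0],[0,0,0,0,0,0],[0,0,0,0,0,0],[0,0,0,0,0,0]]' 20
python3 -m crank '[[0,0,-0.04,0,0,0],[0,0,-0.0625,0,0,0],[0,0,-0.0625,0,0,0],[0,0,0,0,0,0],[0,0,0,0,0,0]]' 
python3 - <<'E'
from h import *
m=np.array([576.4,-72.9,105])
Rg=tilt(.243,np.pi/6); n=-Rg[:,2]
go(m+140*n-85*Rg[:,0],Rg,8)
E
```

```text
time: 12.3
tool_pos: [494.5, 276.1, 24.0]
tcp_rot: [-3.139, -0.002, -0.428]
contact_force: [0.7, -0.3, -0.5]
grip_width: 91.6
finger_force: 0.0
time: 12.92
tool_pos: [493.5, 275.5, 21.9]
tcp_rot: [-3.141, 0.0, -0.428]
contact_force: [-0.4, 0.4, 1.6]
grip_width: 46.7
finger_force: 30.4
time: 13.55
tool_pos: [492.9, 275.2, 186.1]
tcp_rot: [3.141, 0.001, -0.428]
contact_force: [-1.0, -0.7, -0.7]
grip_width: 46.8
finger_force: 30.0
shift [0.1081 0.3714 0.0024] turn [ 0.176  0.505 -0.656]
8 x row [-0.0003, 0.0492, -0.0012] [0.022, 0.0631, -0.082]
```

```bash
python3 -m crank '[[-0.0003,0.0492,-0.0012,0.022,0.0631,-0.082],[-0.0003,0.0492,-0.0012,0.022,0.0631,-0.082],[-0.0003,0.0492,-0.0012,0.022,0.0631,-0.082],[-0.0003,0.0492,-0.0012,0.022,0.0631,-0.082]]' 
python3 -m crank '[[-0.0003,0.0492,-0.0012,0.022,0.0631,-0.082],[-0.0003,0.0492,-0.0012,0.022,0.0631,-0.082],[-0.0003,0.0492,-0.0012,0.022,0.0631,-0.082],[-0.0003,0.0492,-0.0012,0.022,0.0631,-0.082]]' 
python3 -m crank '[[0,0,0,0,0,0],[0,0,0,0,0,0],[0,0,0,0,0,0]]' 
python3 - <<'E'
from h import *
c=cam("wrist"); np.save("w5.npy",c,allow_pickle=True)
m=np.array([576.4,-72.9,105]);Rg=tilt(.243,np.pi/6); n=-Rg[:,2]
print(bot.get_obs()["joint_positions"].round(2))
t=m+29*n; print("pred vial top px",proj(c,t),"mouth",proj(c,m),"edge",proj(c,t+13*Rg[:,0]),proj(c,t-13*Rg[:,0]))
go(m+60*n,Rg,4)
C=cur(); a=np.linspace(0,6.28,40); q=np.array([proj(c,(C@np.array([31*np.cos(k),31*np.sin(k),22,1]))[:3]) for k in a]); print("skirt foot bbox pred",q.min(0),q.max(0))
cv2.imwrite("pics/w5.png",np.vstack([cv2.resize(c["img"][50:250,240:380],None,fx=3,fy=3,interpolation=cv2.INTER_CUBIC)]))
E
```

```text
time: 14.05
tool_pos: [431.4, 87.8, 184.7]
tcp_rot: [-3.096, -0.26, -0.1]
contact_force: [0.7, -0.8, -0.8]
grip_width: 46.5
finger_force: 30.0
time: 14.55
tool_pos: [430.6, -49.1, 179.9]
tcp_rot: [-3.097, -0.437, 0.137]
contact_force: [1.1, 1.0, 0.4]
grip_width: 46.6
finger_force: 30.0
time: 14.92
tool_pos: [431.7, -47.4, 181.2]
tcp_rot: [-3.098, -0.438, 0.137]
contact_force: [1.1, -0.3, 0.0]
grip_width: 47.0
finger_force: 30.0
[-0.51  0.04  2.16  0.48  0.67  0.58]
pred vial top px [372.76165582  87.07196167] mouth [366.10238244  87.29487154] edge [372.19040625  69.99655871] [373.29383511 103.65498999]
shift [0.0891 0.0512 0.0666] turn [ 0.005  0.083 -0.095]
4 x row [0.0213, 0.0136, 0.0173] [0.0014, 0.0208, -0.0238]
skirt foot bbox pred [261.12814354 179.70212806] [358.33655072 271.27666127]
```

View pics/w5.png

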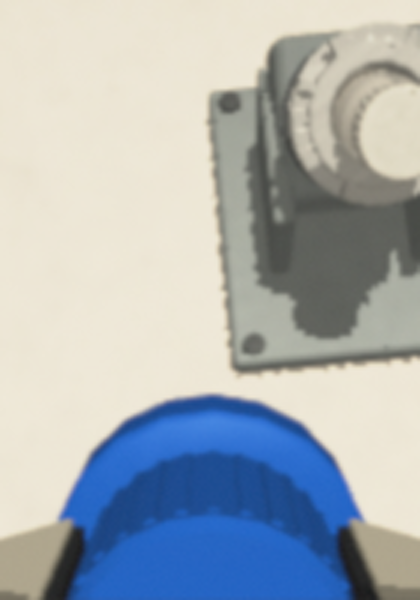

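The dome cap is held level between the pads (crop ~(210,480)). The vial's white cap sticks out of the mouth (crop ~(395,128)) and seems to lean a few mm toward the robot. I'll align and measure that numerically.

```bash
python3 - <<'E'
from h import *
m=np.array([576.4,-72.9,105]);Rg=tilt(.243,np.pi/6); n=-Rg[:,2]
go(m+135*n-85*Rg[:,0],Rg,2)
E
```

```text
shift [-0.0014  0.0599 -0.0011] turn [ 0.005  0.083 -0.095]
2 x row [-0.0014, 0.03, -0.0006] [0.0027, 0.0417, -0.0476]
```

```bash
python3 -m crank '[[-0.0014,0.03,-0.0006,0.0027,0.0417,-0.0476],[-0.0014,0.03,-0.0006,0.0027,0.0417,-0.0476],[0,0,0,0,0,0],[0,0,0,0,0,0]]'; cat > meas.py <<'E'
from h import *
c=cam("wrist"); np.save("w6.npy",c,allow_pickle=True)
m=np.array([576.4,-72.9,105]);Rg=tilt(.243,np.pi/6); n=-Rg[:,2]
M=proj(c,m); t=m+29*n; T=proj(c,t); print("mouth",M.round(1),"top pred",T.round(1),"r",abs(proj(c,t+13*Rg[:,1])-T).max().round(1))
g=c["img"].min(axis=2); x0,y0=int(M[0])-35,int(M[1])-35
from pprint import pprint
for lo in (215,222,228):
    s=(g[y0:y0+70,x0:x0+70]>lo).astype(np.uint8); k,l,st,ce=cv2.connectedComponentsWithStats(s)
    print(lo,[(st[i].tolist(),(ce[i]+[x0,y0]).round(1).tolist()) for i in range(1,k) if st[i,4]>60])
u=int(T[0]); print(g[y0:y0+70,u].tolist()); v=int(T[1])+3; print(v,x0,y0,g[v,x0:x0+70].tolist())
E
python3 meas.py
```

```text
time: 15.48
tool_pos: [439.3, -107.1, 179.6]
tcp_rot: [-3.141, -0.524, 0.241]
contact_force: [0.3, 0.3, -0.3]
grip_width: 46.5
finger_force: 30.0
mouth [309.2  98.6] top pred [309.1  96.6] r 15.5
215 []
222 []
228 []
[211, 211, 211, 213, 213, 212, 208, 199, 192, 191, 191, 192, 195, 195, 196, 197, 197, 198, 188, 147, 107, 95, 114, 147, 174, 196, 206, 204, 202, 202, 200, 199, 197, 197, 198, 197, 199, 200, 203, 202, 201, 201, 200, 201, 203, 203, 202, 201, 200, 201, 202, 202, 201, 198, 184, 153, 128, 122, 121, 117, 121, 122, 122, 121, 118, 101, 84, 79, 78, 78]
99 274 63 [128, 104, 85, 79, 80, 96, 123, 154, 177, 183, 182, 178, 169, 173, 185, 188, 189, 189, 179, 149, 121, 138, 174, 195, 203, 203, 201, 201, 201, 201, 200, 200, 200, 199, 200, 199, 200, 201, 201, 200, 200, 200, 199, 201, 202, 205, 205, 205, 202, 188, 157, 146, 172, 189, 193, 195, 193, 188, 186, 186, 185, 184, 181, 166, 131, 99, 84, 81, 85, 93]
```

```bash
python3 - <<'E'
from h import *
m=np.array([576.4,-72.9,105]);Rg=tilt(.243,np.pi/6); n=-Rg[:,2]
go(m+60*n,Rg,4)
E
```

```text
shift [ 0.0849 -0.0001  0.0753] turn [ 0.    -0.    -0.001]
4 x row [0.0212, -0.0, 0.0188] [0.0001, -0.0, -0.0002]
```

```bash
python3 -m crank '[[0.0283,0,0.0251,0,0,0],[0.0283,0,0.0251,0,0,0],[0.0283,0,0.0251,0,0,0],[0,0,0,0,0,0],[0,0,0,0,0,0]]'
cat > st.py <<'E'
from h import *
m=np.array([576.4,-72.9,105]);Rg=tilt(.243,np.pi/6); n=-Rg[:,2]
C=cur(); r=Rg.T@(C[:3,3]-m); D=R.from_matrix(Rg.T@C[:3,:3]).as_rotvec()
o=bot.get_obs(); print("lat",r[:2].round(1),"h",-r[2].round(2),"rot",D.round(3),"F",(Rg.T@o["contact_force"]).round(1),"M",(Rg.T@o["moment"]).round(2),"q",o["joint_positions"].round(2),"g",round(o["grip_width"],1),"t",o["time"])
E
python3 st.py
```

```text
time: 16.15
tool_pos: [546.9, -80.3, 156.9]
tcp_rot: [-3.142, -0.524, 0.243]
contact_force: [-0.2, 0.0, -0.2]
grip_width: 47.1
finger_force: 30.0
lat [-0.4  0. ] h 60.13 rot [ 0. -0. -0.] F [-0.3 -0.1  0. ] M [ 0.05 -0.46 -0.  ] q [-0.48  0.28  1.98  0.66  0.57  0.34] g 47.1 t 16.15
```

```bash
python3 -m crank '[[0.0004,0,0.01,0,0,0],[0,0,0.008,0,0,0],[0,0,0.006,0,0,0],[0,0,0,0,0,0]]'; python3 st.py; python3 -m crank '[[0,0,0.005,0,0,0],[0,0,0.004,0,0,0],[0,0,0,0,0,0]]'; python3 st.py
```

```text
time: 16.65
tool_pos: [559.4, -78.6, 135.9]
tcp_rot: [3.142, -0.524, 0.241]
contact_force: [0.5, 0.5, -0.7]
grip_width: 46.8
finger_force: 30.0
lat [-0.   1.5] h 35.72 rot [-0.001  0.     0.002] F [ 0.2 -0.4  0.9] M [ 0.04 -0.45  0.02] q [-0.46  0.33  1.98  0.7   0.53  0.31] g 46.8 t 16.65
time: 17.02
tool_pos: [563.9, -77.5, 128.4]
tcp_rot: [3.141, -0.524, 0.242]
contact_force: [0.6, 0.2, -0.3]
grip_width: 46.7
finger_force: 30.0
lat [0.2 1.5] h 26.92 rot [-0.001  0.     0.001] F [ 0.4 -0.1  0.5] M [ 0.01 -0.45  0.01] q [-0.46  0.35  1.98  0.72  0.51  0.29] g 46.7 t 17.025
```

```bash
python3 -m crank '[[-0.0002,-0.0015,0,0,0,0],[0,0,0,0,0,0]]';python3 st.py;  python3 -m crank '[[0,0,0.003,0,0,0],[0,0,0.002,0,0,0],[0,0,0,0,0,0]]'; python3 st.py; python3 -m crank '[[0,0,0.0015,0,0,0],[0,0,0.0015,0,0,0],[0,0,0,0,0,0]]'; python3 st.py
```

```text
time: 17.27
tool_pos: [563.4, -76.1, 128.8]
tcp_rot: [3.141, -0.525, 0.242]
contact_force: [-0.1, 0.5, -0.9]
grip_width: 47.1
finger_force: 30.0
lat [ 0.3 -0.1] h 27.31 rot [-0.002  0.001  0.001] F [-0.4 -0.5  0.7] M [ 0.04 -0.45  0.  ] q [-0.45  0.35  1.98  0.72  0.51  0.29] g 47.1 t 17.275
time: 17.65
tool_pos: [565.8, -75.6, 124.1]
tcp_rot: [3.141, -0.524, 0.242]
contact_force: [-0.5, -0.6, -0.2]
grip_width: 46.3
finger_force: 30.0
lat [0.1 0. ] h 22.0 rot [-0.001  0.001  0.001] F [-0.7  0.5 -0.1] M [ 0.04 -0.47  0.01] q [-0.45  0.36  1.98  0.73  0.5   0.28] g 46.3 t 17.65
time: 18.02
tool_pos: [567.3, -75.2, 121.6]
tcp_rot: [3.141, -0.524, 0.242]
contact_force: [0.0, -0.4, 0.0]
grip_width: 46.3
finger_force: 30.0
lat [0.2 0.1] h 19.08 rot [-0.001  0.001  0.001] F [-0.1  0.4 -0. ] M [ 0.06 -0.41  0.04] q [-0.45  0.37  1.98  0.74  0.49  0.28] g 46.3 t 18.025
```

```bash
python3 -m crank '[[0,0,0.0015,0,0,0],[0,0,0,0,0,0]]';python3 st.py;  python3 -m crank '[[0,0,0.001,0,0,0],[0,0,0,0,0,0]]'; python3 st.py; python3 -m crank '[[0,0,0.001,0,0,0],[0,0,0,0,0,0]]'; python3 st.py
```

```text
time: 18.27
tool_pos: [568.0, -75.1, 120.7]
tcp_rot: [3.14, -0.525, 0.242]
contact_force: [-2.8, -0.5, 2.7]
grip_width: 46.7
finger_force: 30.0
lat [0.3 0.1] h 17.92 rot [-0.002  0.001  0.001] F [-1.1 -0.2 -3.8] M [ 0.15 -0.63  0.01] q [-0.45  0.37  1.98  0.74  0.49  0.27] g 46.7 t 18.275
time: 18.52
tool_pos: [568.2, -75.1, 120.6]
tcp_rot: [3.14, -0.525, 0.242]
contact_force: [-11.0, -1.4, 13.2]
grip_width: 46.7
finger_force: 30.0
lat [0.5 0.1] h 17.73 rot [-0.002  0.002  0.001] F [ -2.9  -1.3 -17. ] M [ 0.3  -1.11 -0.01] q [-0.45  0.37  1.98  0.74  0.49  0.27] g 46.7 t 18.525
time: 18.77
tool_pos: [568.5, -75.0, 120.5]
tcp_rot: [3.139, -0.526, 0.243]
contact_force: [-19.2, -2.2, 21.4]
grip_width: 46.7
finger_force: 30.0
lat [0.7 0.2] h 17.46 rot [-0.002  0.002  0.   ] F [ -5.9  -2.5 -28.1] M [ 0.49 -1.51 -0.01] q [-0.45  0.37  1.98  0.74  0.49  0.27] g 46.7 t 18.775
```

```bash
python3 -m crank '[[-0.0003,0,-0.0005,0,0,-0.12],[0,0,0,0,0,-0.12],[0,0,0,0,0,0]]';python3 st.py;  python3 -m crank '[[0,0,0,0,0,-0.12],[0,0,0,0,0,-0.12],[0,0,0,0,0,0]]'; python3 st.py
```

```text
time: 19.15
tool_pos: [568.8, -75.3, 120.7]
tcp_rot: [3.001, -0.509, 0.521]
contact_force: [-11.5, -2.5, 16.7]
grip_width: 47.0
finger_force: 30.0
lat [0.9 0.5] h 17.62 rot [-0.003  0.003 -0.242] F [ -1.8  -0.4 -20.4] M [ 0.38 -0.91 -0.22] q [-0.45  0.37  1.98  0.75  0.49  0.03] g 47.0 t 19.15
time: 19.52
tool_pos: [568.6, -75.0, 120.6]
tcp_rot: [2.877, -0.461, 0.786]
contact_force: [-11.8, -1.2, 17.1]
grip_width: 46.7
finger_force: 30.0
lat [0.8 0.2] h 17.58 rot [-0.003  0.002 -0.482] F [ -1.6  -1.7 -20.6] M [ 0.56 -0.84 -0.24] q [-0.45  0.37  1.98  0.75  0.49 -0.21] g 46.7 t 19.525
```

```bash
for k in 1; do python3 -m crank '[[0,0,0,0,0,-0.12],[0,0,0,0,0,0]]' >/dev/null;python3 st.py;  python3 -m crank '[[0,0,0,0,0,-0.12],[0,0,0,0,0,0]]'>/dev/null; python3 st.py; python3 -m crank '[[0,0,0,0,0,-0.12],[0,0,0,0,0,0]]'>/dev/null; python3 st.py; done
```

```text
lat [0.7 0.1] h 17.4 rot [-0.003  0.002 -0.601] F [ -2.8  -1.8 -18.4] M [ 0.51 -0.79 -0.18] q [-0.45  0.37  1.98  0.75  0.49 -0.33] g 46.5 t 19.775
lat [-0.  -0.2] h 16.37 rot [-0.002  0.001 -0.719] F [-0.1 -1.9  0.6] M [ 0.24 -0.47 -0.03] q [-0.45  0.37  1.98  0.75  0.49 -0.45] g 47.2 t 20.025
lat [-0.2  0.1] h 15.96 rot [-0.002 -0.    -0.836] F [-0.8 -0.   0.3] M [ 0.03 -0.41  0.04] q [-0.45  0.37  1.98  0.75  0.49 -0.57] g 46.5 t 20.275
```

```bash
python3 -m crank '[[0,0,0.002,0,0,0],[0,0,0.001,0,0,0],[0,0,0,0,0,0]]' >/dev/null;python3 st.py;  python3 -m crank '[[0,0,0.001,0,0,0],[0,0,0,0,0,0]]'>/dev/null; python3 st.py;python3 -m crank '[[0,0,0.001,0,0,0],[0,0,0,0,0,0]]'>/dev/null; python3 st.py
```

```text
lat [-0.2  0.1] h 13.04 rot [-0.002  0.    -0.838] F [-0.1 -0.8  1. ] M [-0.04 -0.39  0.03] q [-0.44  0.38  1.98  0.75  0.48 -0.58] g 46.9 t 20.65
lat [-0.1  0.1] h 12.14 rot [-0.002  0.    -0.839] F [-0.1 -0.1  0.6] M [-0.   -0.49  0.02] q [-0.44  0.38  1.98  0.75  0.48 -0.58] g 46.5 t 20.9
lat [0.  0.1] h 11.54 rot [-0.002  0.    -0.839] F [-0.8 -0.5 -5.4] M [ 0.09 -0.68  0.02] q [-0.44  0.38  1.98  0.76  0.48 -0.58] g 46.8 t 21.15
```

```bash
for k in 1; do python3 -m crank '[[0,0,0.0003,0,0,0.12],[0,0,0.0003,0,0,0.12],[0,0,0,0,0,0]]' >/dev/null;python3 st.py;  python3 -m crank '[[0,0,0.0003,0,0,0.12],[0,0,0.0003,0,0,0.12],[0,0,0,0,0,0]]' >/dev/null;python3 st.py; done
```

```text
lat [0.1 0.3] h 10.84 rot [-0.002  0.001 -0.6  ] F [-1.1  0.1 -4.8] M [ 0.01 -0.59  0.09] q [-0.44  0.39  1.98  0.76  0.48 -0.34] g 46.7 t 21.525
lat [0.2 0.3] h 10.17 rot [-0.002  0.001 -0.362] F [-0.3  0.8 -4.4] M [-0.08 -0.55  0.07] q [-0.44  0.39  1.97  0.76  0.47 -0.11] g 46.7 t 21.9
```

```bash
python3 -m crank '[[0,0,0.0003,0,0,0.12],[0,0,0.0003,0,0,0.12],[0,0,0,0,0,0]]' >/dev/null;python3 st.py;  python3 -m crank '[[0,0,0.0003,0,0,0.1],[0,0,0,0,0,0]]' >/dev/null;python3 st.py;  python3 -m crank '[[0,0,0.0003,0,0,0.1],[0,0,0,0,0,0]]' >/dev/null;python3 st.py
```

```text
lat [0.2 0.3] h 9.49 rot [-0.002  0.001 -0.123] F [-0.1  0.3 -2.9] M [-0.06 -0.31  0.11] q [-0.44  0.39  1.97  0.76  0.47  0.13] g 46.7 t 22.275
lat [0.1 0.2] h 9.18 rot [-0.002  0.001 -0.023] F [ 0.7  1.1 -2.8] M [-0.08 -0.36  0.06] q [-0.44  0.39  1.97  0.76  0.47  0.23] g 46.6 t 22.525
lat [0.  0.1] h 8.9 rot [-0.002  0.001  0.077] F [-0.3  0.5 -5.6] M [-0.06 -0.47  0.08] q [-0.44  0.39  1.97  0.76  0.47  0.33] g 47.1 t 22.775
```

```bash
for k in 1; do python3 -m crank '[[0,0,0.0002,0,0,0.08],[0,0,0,0,0,0]]' >/dev/null;python3 st.py;  python3 -m crank '[[0,0,0.0002,0,0,0.08],[0,0,0,0,0,0]]' >/dev/null;python3 st.py;  python3 -m crank '[[0,0,0.0001,0,0,0.08],[0,0,0,0,0,0]]' >/dev/null;python3 st.py; done
```

```text
lat [0.  0.1] h 8.65 rot [-0.002  0.001  0.157] F [ 1.4  0.4 -4.1] M [-0.1  -0.41  0.07] q [-0.44  0.39  1.97  0.76  0.47  0.41] g 47.1 t 23.025
lat [0.1 0.2] h 8.6 rot [-0.002  0.001  0.237] F [-0.1  0.4 -6.3] M [-0.03 -0.42  0.09] q [-0.44  0.39  1.97  0.76  0.47  0.49] g 47.0 t 23.275
lat [-0.4  0.1] h 8.55 rot [-0.002  0.001  0.315] F [-2.2  0.9 -9.1] M [-0.08 -0.71 -0.48] q [-0.44  0.39  1.98  0.76  0.47  0.57] g 46.7 t 23.525
```

```bash
python3 -m crank '[[0,0,0,0,0,0.06],[0,0,0,0,0,0]]' >/dev/null;python3 st.py;  python3 -m crank '[[0,0,0,0,0,0.06],[0,0,0,0,0,0]]' >/dev/null;python3 st.py
```

```text
lat [0.3 0.4] h 8.57 rot [-0.002  0.002  0.374] F [-0.1  1.3 -7.1] M [-0.12 -0.4  -0.77] q [-0.44  0.39  1.97  0.76  0.47  0.63] g 47.0 t 23.775
lat [0.2 0.5] h 8.54 rot [-0.002  0.002  0.435] F [ 0.3  1.2 -6.4] M [-0.18 -0.42 -0.82] q [-0.44  0.39  1.97  0.76  0.47  0.69] g 46.9 t 24.025
```

```bash
python3 -m crank '[[0,0,0,0,0,0],[0,0,0,0,0,0],[0,0,0,0,0,0],[0,0,0,0,0,0]]' 100; python3 -m crank '[[0,0,-0.03,0,0,0],[0,0,-0.0625,0,0,0],[0,0,-0.04,0,0,0],[0,0,0,0,0,0]]' | tail -3
python3 - <<'E'
from h import *
m=np.array([576.4,-72.9,105]);Rg=tilt(.243,np.pi/6); n=-Rg[:,2]
go(m+150*n-85*Rg[:,0],Rg,3)
E
```

```text
time: 24.52
tool_pos: [572.3, -73.9, 111.9]
tcp_rot: [-2.901, -0.47, -0.256]
contact_force: [-0.3, 0.1, -0.2]
grip_width: 82.6
finger_force: 0.0
contact_force: [-0.5, -0.0, -0.7]
grip_width: 92.2
finger_force: 0.0
shift [-0.0785  0.036  -0.0072] turn [ 0.005 -0.006 -0.44 ]
3 x row [-0.0278, 0.0081, -0.0024] [0.0015, -0.0021, -0.1466]
```

```bash
python3 -m crank '[[-0.0278,0.0081,-0.0024,0.0015,-0.0021,-0.1466],[-0.0278,0.0081,-0.0024,0.0015,-0.0021,-0.1466],[-0.0278,0.0081,-0.0024,0.0015,-0.0021,-0.1466],[0,0,0,0,0,0],[0,0,0,0,0,0]]' | head -3
python3 - <<'E'
from h import *
m=np.array([576.4,-72.9,105]);Rg=tilt(.243,np.pi/6); n=-Rg[:,2]
def blue(c,p,rad):
    q=proj(c,p); h=cv2.cvtColor(c["img"],cv2.COLOR_BGR2HSV); k=cv2.inRange(h,(98,120,50),(118,255,255))
    w=np.zeros_like(k); cv2.circle(w,tuple(int(x) for x in q),rad,255,-1); k&=w
    ct=max(cv2.findContours(k,cv2.RETR_EXTERNAL,cv2.CHAIN_APPROX_NONE)[0],key=cv2.contourArea); return cv2.boundingRect(ct)
for nm,rad in (("wrist",60),("side",30),("scene",30)):
    c=cam(nm)
    try: print(nm,"seen",blue(c,m+13*n,rad))
    except ValueError: print(nm,"none")
    a=np.linspace(0,6.28,60)
    for off in (0,3,9):
        o=m+(off-14)*n; pts=np.array([proj(c,o+zz*n+r*(np.cos(k)*Rg[:,0]+np.sin(k)*Rg[:,1])) for r,zz in ((31,0),(31,17),(23.5,17),(23.5,54)) for k in a])
        lo,hi=pts.min(0),pts.max(0); print(" pred +%d"%off,lo.round(1),(hi-lo).round(1))
    if nm=="side":
        for u,v,z,t in ((345,290,60,"spot"),(320,239,60,"black")): print(t,c["img"][v,u].tolist())
E
```

```text
time: 25.65
tool_pos: [432.3, -107.8, 189.9]
tcp_rot: [-3.135, -0.519, 0.238]
wrist seen (279, 66, 64, 65)
 pred +0 [278.4  63.2] [64.5 67.1]
 pred +3 [278.1  62.7] [65.2 67.8]
 pred +9 [277.4  61.5] [66.5 69.2]
side seen (319, 168, 24, 25)
 pred +0 [319.4 167.1] [24.7 25.6]
 pred +3 [318.9 166.6] [24.8 25.7]
 pred +9 [318.  165.4] [24.9 25.8]
spot [185, 208, 221]
black [35, 42, 43]
scene seen (295, 184, 19, 19)
 pred +0 [293.6 182.2] [21.1 21.4]
 pred +3 [294.  181.8] [21.2 21.4]
 pred +9 [294.7 180.9] [21.2 21.5]
```

```bash
python3 - <<'E'
from h import *
a=cv2.imread("pics/side0.png").astype(int); b=cam("side")["img"].astype(int)
for n,(x0,y0,x1,y1) in dict(black=(312,234,330,258),beaker=(353,276,378,308),flask=(292,128,312,158),box=(242,126,266,156),turq=(316,260,330,286)).items():
    print(n,np.abs(a-b)[y0:y1,x0:x1].max(axis=2).mean().round(1))
print(bot.get_obs()["contact_force"]); print(bot.close_job())
E
```

```text
black 8.3
beaker 8.3
flask 9.2
box 100.8
turq 8.8
[ 0.01925088  0.37535374 -0.64566513]
the job is handed in; nothing more can be done
None
```

The job is handed in: the white-capped vial is down in the chamber, and the dome cap is screwed clockwise to its stop and released at about 25 s. Image checks agree with the cap being home, and show the black vial, beaker and flask unmoved. The tip-box check was inconclusive: its picture patch changed a lot, perhaps because the arm now blocks that view, and I didn't look again.

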